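Proof-pull the tow pin of a model tractor with a spring pull gauge

TASK

The brass tow pin just glued into the model ballast tractor needs its proof pull. Take the spring pull gauge with the blue grip from its wooden rest, drop the steel eye of its rod down over the upright tow pin, and then, with the gauge level and in line with the tractor, pull straight back until the mouth of the gauge stands at the middle of the red band on the sprung rod; do not pull on past the red band. Hold it there and finish while still holding the gauge at that pull, without disturbing the paint bottles, jar or cup.

Things in the scene. Friction and masses are not known exactly. Their poses are not given: they have to be found in the camera images.
- gauge: Spring pull gauge, square stick 24 x 24 x 162 mm lying level in the rest, 90 to 150 g. Origin on its long axis, mid blue ribbed grip sleeve (54 mm long, 27 x 27 mm), the place to grasp. x along it to the eye, z up. Black rear end 72 mm behind the origin, then a 24 mm wire hanging ring; clear window ahead of the sleeve; face of the black mouth 90 mm ahead. An 8 mm white rod slides out of the mouth.
- gauge_rod (a joint): How far the gauge's rod is pulled out, m: 0 at rest, end stop 0.075. An inner spring of 120 N/m draws it back in (6 N at 0.050). The red band on the rod is 10 mm long: it begins to leave the mouth at 0.045, the mouth stands at its middle at 0.050, and it is just wholly out at 0.055. Thin black rings mark the rod before it.
- gauge_eye (a point): Centre of the steel eye at the rod's end: a flat ring of 4 mm wire, bore 18 mm, 26 mm over all, lying in the gauge's level x-y plane. 118 mm ahead of the gauge's origin on its long axis with the rod in; the pulled-out length adds to that. Axes as the gauge.
- truck: Model ballast tractor (red cab, grey ballast box, black wheels) chocked on a board fixed to the bench. Origin on the bench below the tow pin; x to its nose, z up. 392 mm from pin to bumper, 130 wide, cab top 164 high; ballast box from 54 mm ahead of the pin, top 115 high. Black tow plate at the tail, 34 wide, from 12 mm behind the pin to the crossmember 40 mm ahead (100 wide, top 63 high).
- pin_foot (a point): Foot of the upright brass tow pin, on the top face of the tow plate, 55 mm above the bench. The pin is 5 mm thick and 22 mm tall, so its tip is 77 mm above the bench. Axes as the truck: x towards the nose, so the pull goes along -x.
- rest: Wooden tool rest fixed to the bench: base 140 x 75 x 8 mm, two uprights 8 mm thick, 65 wide, centred 54 mm either side of the origin along x, each with a 28 mm wide notch; notch floor 30 mm, tops 40 mm above the bench. Origin under its centre, x along the gauge in it. The gauge lies with its origin 42 mm above the rest's.
- bottle_orange: Paint dropper bottle, orange band, 25 mm thick, 79 mm tall, loose. Origin under its centre. Leave alone.
- bottle_violet: Paint dropper bottle, violet band, 25 mm thick, 79 mm tall, loose. Origin under its centre. Leave alone.
- jar: Small amber paint jar with black cap, 36 mm thick, 45 mm tall, loose. Origin under its centre. Leave alone.
- cup: Paper mixing cup, 68 mm across the rim, 65 mm tall, loose. Origin under its centre. Leave alone.
Mind the look-alikes: they are no part of the job. Of the things that look like the rest, the smaller one is meant.

How it is judged:
By the outcome, as a careful person would: the job done as asked, in the order asked, and still so for the second after the job is handed in, while the arm keeps its last pose, push and grip.
It also fails if it takes over 38 s, if anything falls off the work surface, if the arm or the gripper's body presses on something with over 40 N, if the wrist force passes 120 N, or if a joint passes its speed limit or range.

ROBOT

A 6-joint arm with a two-finger parallel gripper is mounted at the origin on the work surface. World frame = base frame: x ahead of the robot, y to its left, z up, the work surface at z = 0. Lengths are in m, angles in degrees, forces in N, time in s.
With the tool pointing down it reaches from about 0.4 to 0.825 m from the base axis. Payload 7 kg.
Tool frame: the origin (TCP) lies at the very end of the fingers, on their centre line; the grasp point (between the pads) lies 19 mm behind it (grasp_offset is the x of the grasp point in the tool frame, in m); x points along the fingers, y is the direction in which the jaws open and shut, and the axes are right-handed (so a half turn about x gives the same grasp; the last joint's range is limited). The gripper opens to 88 mm and grips with 3 to 60 N. Pads are 19 mm wide; open, the fingers measure 130 mm over their backs; the gripper's body (78 mm by 193 mm) begins 47 mm behind the grasp point.
Start: joints at [84.345, 20.546, 0.682, 0, -70.136, -16.507], TCP at [0.255, 0.625, 0.227] pointing down, gripper open.
Joint ranges: [-176.03, 176.03], [-82.01, 121.73], [-58.28, 71.71], [-173.87, 95.51], [-174.79, -0.11], [-173.66, 173.66]. Speed limits (degrees/s): [136.94, 136.94, 172.46, 180, 180, 180].

INTERFACE

Orientations are given as [roll, pitch, yaw] about the fixed x, y, z axes, in that order (R = Rz(yaw) Ry(pitch) Rx(roll)).
In Python, from plant import get_obs, snapshot, close_job, grasp_offset gives the robot as it stands.
- The arm moves only by the tool carry_out, never from a script. Its argument "series" is a list that holds one entry, the list of rows, each a list of 6 numbers: the shift along the tool's x, y, z in mm, then the turn, a rotation vector about the tool's x, y, z in degrees. A call has 1 to 10 rows; each row is the pose to reach, as a shift and turn from the pose commanded when the call began, along the tool's axes at that moment; what a row does not reach only later rows make up. A row lasts 1/8 s, in which the tool goes at most 62.5 mm and 10.7 degrees, less where a joint would pass 70% of its speed; a pose out of reach is approached as far as the arm can. A call with a gripper value outside its range is refused whole. "hand" is the gripper's target within -1 to 1 (shut at 1, half-way at 0, fully open at -1), set as the call begins (left out, the last holds). The fingers move at their own pace and stop on an object; the grip force is fixed at half the most. Time passes only in rows, so rows that repeat a pose let the fingers close. It gives the time, the measured TCP pose, the force and the opening at its end, in the units of the state.
- get_obs(): the state, without advancing time (a new reading comes with each control period).
- snapshot(name): name is "side" or "top"; returns a dict with "color" (384x512x3 uint8, red, green, blue), "fx", "fy", "cx", "cy" (pixels), "eye" and "attitude" of the camera in the world. Camera axes: x right, y down, z forward; pixel columns grow to the right and rows downward; lengths in m; the calibration is good to about 2 mm. A picture is of the moment at which its call begins. There is no depth.
- close_job(): hands the job in, once; it reports no verdict.
The state is a dict: "clock": time; "joint_pos": joint angles; "qvel": joint speeds; "tau": joint torques, N m; "tool_pos": TCP position; "orientation": TCP orientation; "force": force on the tool from outside, world axes, zero at the start; "moment": the same for the moment, N m; "opening": finger opening in m.
Only numpy, scipy, OpenCV 4.12 (cv2) and the standard library are available. Lean on these libraries where they do the work, as an engineer would, in place of code of your own. Each camera call takes 0.05 s, during which the arm holds its last target.

## Working session

There is one attempt and no reset: what is moved stays moved. The work goes in short steps, Python scripts to look and compute and a tool call to move; the robot and the scene stay as the last step left them, time stands still between calls to the robot, and variables do not carry over. Pictures are saved under pics/ and viewed, and the job is handed in when it is done.

Besides the shell and the picture viewer there is one more tool, called after "Request:" as a command line: name --argument value ..., lists and objects as JSON in quotes. carry_out: Moves the arm, as the interface text tells. Its arguments: {"type":"object","properties":{"series":{"type":"array","items":{"type":"array","items":{"type":"array","items":{"type":"number"}}}},"hand":{"type":"number"}},"required":["series"]}

```bash
ls; mkdir -p pics; python3 - <<'E'
from plant import *
import cv2, json
print(get_obs(), grasp_offset)
for n in("side","top"):
    s=snapshot(n); cv2.imwrite(f"pics/{n}0.png",s["color"][:,:,::-1])
    print(n,{k:s[k] for k in s if k!="color"})
E
```

```text
pics
{'clock': 0.0, 'joint_pos': array([ 8.43462585e+01,  2.05933708e+01,  6.33125558e-01, -1.96389691e-02,
       -7.01358642e+01, -1.65074648e+01]), 'qvel': array([-0.01671878,  0.0581035 ,  0.03175708, -0.11277485,  0.03555729,
       -0.0466644 ]), 'tau': array([ 5.64721831e-04, -5.82716238e+01,  2.93055475e+01,  6.99728832e+00,
        6.95289214e-03, -1.73808612e-04]), 'tool_pos': array([0.25445597, 0.62466829, 0.22559743]), 'orientation': array([  95.63546464,   89.90213289, -106.53243025]), 'force': array([ 0.45061255, -0.59512666,  0.13745164]), 'moment': array([ 0.02706859, -0.01803717, -0.02528344]), 'opening': 0.08732966335158833} -0.0188
side {'fx': 447.38112225050475, 'fy': 447.38112225050475, 'cx': 256.5591590202617, 'cy': 189.1781792711218, 'eye': array([-0.08744787, -0.50838006,  0.71249722]), 'attitude': array([-124.40010521,    0.83925054,  -43.27168325])}
top {'fx': 396.1011980232676, 'fy': 396.1011980232676, 'cx': 245.75396823896367, 'cy': 191.1021916864674, 'eye': array([0.43409961, 0.18978593, 1.12072628]), 'attitude': array([-174.23750226,   -1.45781011,  -90.28118493])}
```

View pics/side0.png

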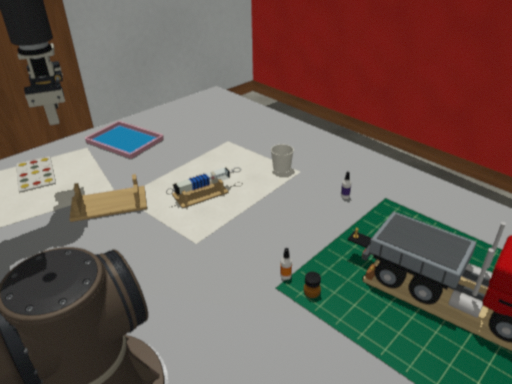

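View pics/top0.png

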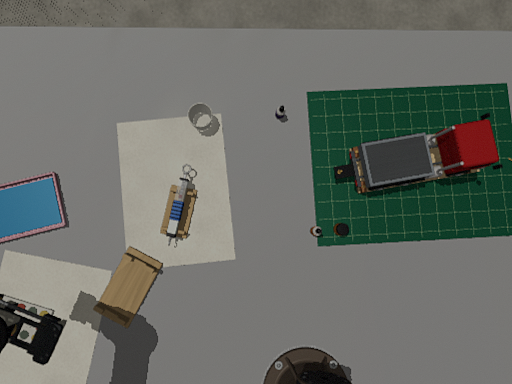

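```bash
cat > h.py <<'E'
import numpy as np, cv2
from scipy.spatial.transform import Rotation as R
from plant import *
def ray(s,u,v):
    d=R.from_euler('xyz',s['attitude'],degrees=True).as_matrix()@np.array([(u-s['cx'])/s['fx'],(v-s['cy'])/s['fy'],1])
    return np.array(s['eye']),d
def onz(s,u,v,z):
    e,d=ray(s,u,v); return e+d*(z-e[2])/d[2]
def proj(s,p):
    c=R.from_euler('xyz',s['attitude'],degrees=True).as_matrix().T@(np.array(p)-s['eye'])
    return np.array([s['fx']*c[0]/c[2]+s['cx'],s['fy']*c[1]/c[2]+s['cy']])
def tri(s1,p1,s2,p2):
    e1,d1=ray(s1,*p1);e2,d2=ray(s2,*p2)
    t=np.linalg.lstsq(np.c_[d1,-d2],e2-e1,rcond=None)[0]
    a=e1+d1*t[0];b=e2+d2*t[1]; return (a+b)/2,np.linalg.norm(a-b)
def crop(s,name,u0,v0,u1,v1,k):
    c=s['color'][v0:v1,u0:u1,::-1]; cv2.imwrite(f'pics/{name}.png',cv2.resize(c,None,fx=k,fy=k,interpolation=cv2.INTER_CUBIC))
E
python3 - <<'E'
from h import *
t=snapshot("top"); s=snapshot("side")
crop(t,"t1",140,150,220,255,5)
crop(t,"t2",310,110,430,210,6)
crop(s,"s1",150,130,310,220,5)
crop(s,"s2",330,200,480,310,5)
E
```

```text
(no output)
```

View pics/t1.png

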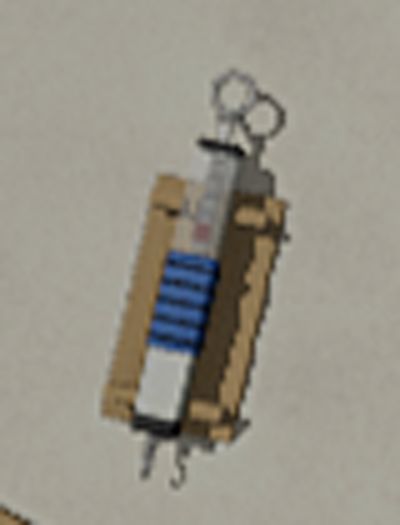

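View pics/t2.png

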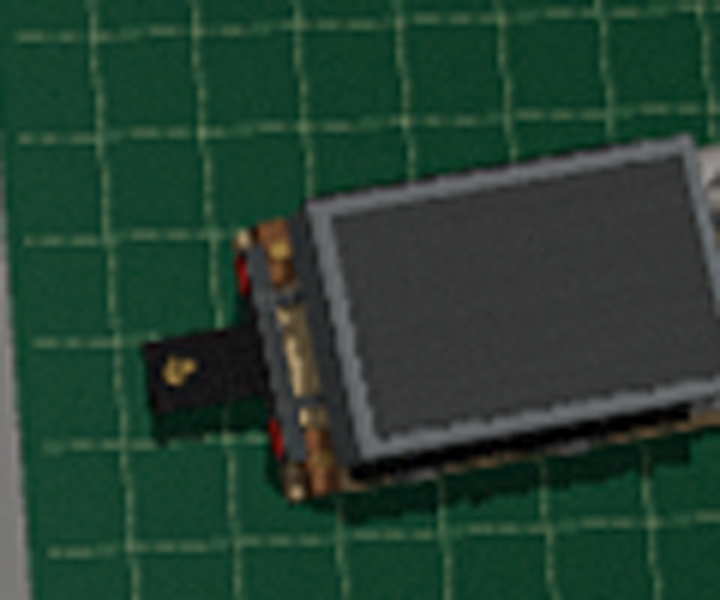

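View pics/s1.png

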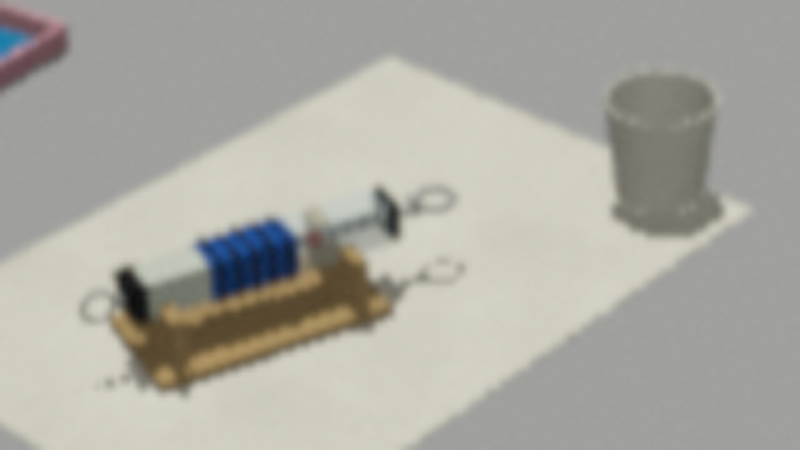

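View pics/s2.png

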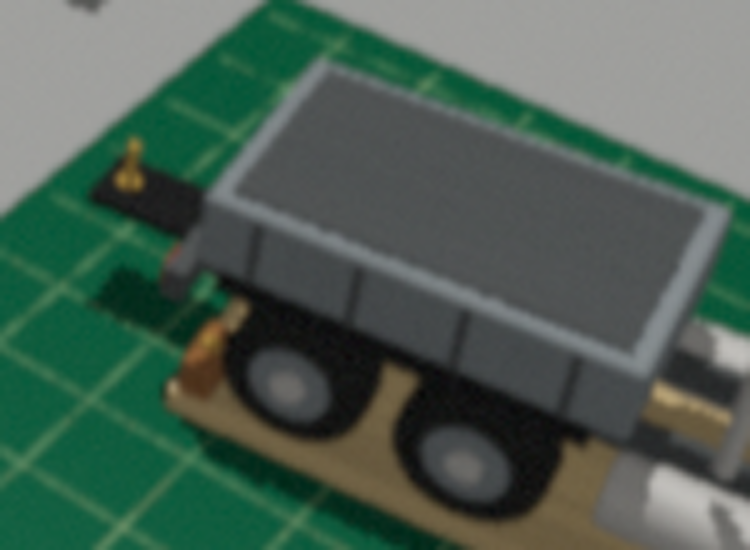

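```bash
python3 - <<'E'
from h import *
t=snapshot("top"); s=snapshot("side")
def mask(s,box,lo,hi):
    u0,v0,u1,v1=box
    h=cv2.cvtColor(s['color'][v0:v1,u0:u1],cv2.COLOR_RGB2HSV)
    m=cv2.inRange(h,lo,hi); ys,xs=np.nonzero(m); return np.array([xs.mean()+u0,ys.mean()+v0]),len(xs),m,(xs+u0,ys+v0)
bt=mask(t,(160,190,200,230),(105,120,40),(125,255,255)); bs=mask(s,(180,165,220,200),(105,120,40),(125,255,255))
print(bt[:2],bs[:2])
print('blue tri (visible faces)',tri(t,bt[0],s,bs[0]), 'blue top z=.0555',onz(t,*bt[0],.0555))
et=(187,168.4); es=(236.8,170)
print('eye tri',tri(t,et,s,es),onz(t,*et,.042),onz(s,*es,.042))
# rear end & mouth on top face
print('mouth/rear topface', onz(t,184,179.5,.054),onz(t,171,234,.054))
# brass
for n,S,box in(('t',t,(332,165,350,178)),('s',s,(348,222,366,240))):
    r=mask(S,box,(15,90,60),(35,255,255)); print(n,r[:2]); 
    for x,y in zip(*r[3]): print((x,y),S['color'][y,x],end=' ')
    print()
print('foot',onz(t,340,171.7,.055),onz(s,356,237,.055),'tip',onz(t,341.7,170.8,.077),onz(s,356.8,228.6,.077), tri(t,(341.7,170.8),s,(356.8,228.6)))
E
```

```text
(array([176.30681818, 210.01136364]), 176) (array([199.625, 181.   ]), 168)
blue tri (visible faces) (array([0.49233167, 0.35011819, 0.04181381]), np.float64(0.0014328875621206064)) blue top z=.0555 [0.49102065 0.34850118 0.0555    ]
eye tri (array([0.60573623, 0.32341889, 0.03953455]), np.float64(0.0012381915259829233)) [0.60583579 0.32273804 0.042     ] [0.60267986 0.32071316 0.042     ]
mouth/rear topface [0.57358065 0.32904386 0.054     ] [0.42718654 0.36200484 0.054     ]
t (array([339.33333333, 171.27777778]), 18)
(np.int64(338), np.int64(170)) [108  86  48] (np.int64(339), np.int64(170)) [89 71 41] (np.int64(340), np.int64(170)) [95 76 41] (np.int64(341), np.int64(170)) [123  98  53] (np.int64(342), np.int64(170)) [67 53 34] (np.int64(337), np.int64(171)) [71 57 33] (np.int64(338), np.int64(171)) [125 100  53] (np.int64(339), np.int64(171)) [94 73 37] (np.int64(340), np.int64(171)) [118  95  49] (np.int64(341), np.int64(171)) [143 114  61] (np.int64(342), np.int64(171)) [76 58 32] (np.int64(337), np.int64(172)) [85 67 38] (np.int64(338), np.int64(172)) [138 111  60] (np.int64(
[... 1529 characters left out ...]
int64(236)) [122  98  44] (np.int64(356), np.int64(236)) [119  95  42] (np.int64(357), np.int64(236)) [136 109  52] (np.int64(358), np.int64(236)) [94 76 42] (np.int64(353), np.int64(237)) [70 57 37] (np.int64(354), np.int64(237)) [99 80 42] (np.int64(355), np.int64(237)) [96 77 39] (np.int64(356), np.int64(237)) [98 78 38] (np.int64(357), np.int64(237)) [105  85  41] (np.int64(358), np.int64(237)) [71 56 33] (np.int64(356), np.int64(238)) [60 49 34] 
foot [ 0.59428309 -0.09599517  0.055     ] [ 0.59277752 -0.09664574  0.055     ] tip [ 0.59340739 -0.0947513   0.077     ] [ 0.59454622 -0.09453071  0.077     ] (array([ 0.5935321 , -0.09480705,  0.0776582 ]), np.float64(0.0006234613176054802))
```

```bash
cat >> h.py <<'E'
def plan(pos,xax,yax,o=None,base=None):
    """shift mm and rotvec deg in tool axes from measured (or base) pose to target with tool x=xax,y=yax"""
    o=o or get_obs()
    p,Rm=(o['tool_pos'],R.from_euler('xyz',o['orientation'],degrees=True)) if base is None else base
    x=np.array(xax,float);y=np.array(yax,float); x/=np.linalg.norm(x); y-=x*(x@y); y/=np.linalg.norm(y)
    Rt=R.from_matrix(np.c_[x,y,np.cross(x,y)])
    return np.round(Rm.inv().apply(np.array(pos)-p)*1000,1),np.round((Rm.inv()*Rt).as_rotvec(degrees=True),2)
E
python3 - <<'E'
from h import *
o=get_obs(); Rm=R.from_euler('xyz',o['orientation'],degrees=True).as_matrix(); print(Rm.round(3))
t=snapshot("top"); s=snapshot("side")
f=lambda u,v,z:onz(t,310+u/6-.42,110+v/6-.42,z)
A,B,C,D=f(310,205,.115),f(690,140,.115),f(370,455,.115),f(716,392,.115)
print(A,B,C)
for a,b in((A,B),(C,D)): print(np.degrees(np.arctan2(*(b-a)[[1,0]])))
print('end',np.degrees(np.arctan2(*(A-C)[[1,0]]))) 
# box via mask: fit minAreaRect of whole box dark interior
h=cv2.cvtColor(t['color'],cv2.COLOR_RGB2HSV)
# tow plate outline
P=[f(*p,.055) for p in((145,343),(155,413),(240,325),(270,395))]
print('plate',np.round(P,4)); print(np.degrees(np.arctan2(*(P[2]-P[0])[[1,0]])),np.degrees(np.arctan2(*(P[3]-P[1])[[1,0]])), (P[0]+P[1])/2)
mid=(A+C)/2; print('boxmid end',mid)
for n,u,v,z in(('orange',316,231,.07),('violet',281,112,.07),('jar',342,230,.04),('cup',203,117,.06)): print(n,onz(t,u,v,z))
E
```

```text
[[-0.    -0.377 -0.926]
 [-0.001 -0.926  0.377]
 [-1.     0.001 -0.   ]]
[ 0.65871495 -0.13771114  0.115     ] [ 0.68774128 -0.30608135  0.115     ] [ 0.54947817 -0.15992998  0.115     ]
-80.2185904535444
-79.87705400062146
end 11.497160997785612
plate [[ 0.608  -0.0792  0.055 ]
 [ 0.5758 -0.0829  0.055 ]
 [ 0.6163 -0.1231  0.055 ]
 [ 0.584  -0.1358  0.055 ]]
-79.3124200777883 -81.20811115572573 [ 0.59189267 -0.08100959  0.055     ]
boxmid end [ 0.60409656 -0.14882056  0.115     ]
orange [ 0.43325108 -0.0233109   0.07      ]
violet [0.75671035 0.06527188 0.07      ]
jar [ 0.4355958  -0.10085943  0.04      ]
cup [0.74512557 0.27830011 0.06      ]
```

```bash
python3 - <<'E'
from h import *
a=np.radians(-12.4-90)
print(plan([.4915,.349,.13],[0,0,-1],[np.cos(a),np.sin(a),0]))
E
```

```text
(array([  96.5,  166.3, -323.5]), array([-9.76, -0.  , -0.02]))
```

Request:
carry_out --series '[[[5,16,-32,-1,0,0],[15,37,-72,-2,0,0],[28,58,-113,-3.5,0,0],[41,79,-154,-5,0,0],[54,100,-195,-6,0,0],[67,121,-236,-7.2,0,0],[80,142,-277,-8.5,0,0],[90,157,-306,-9.3,0,0],[96.5,166.3,-323.5,-9.8,0,0],[96.5,166.3,-323.5,-9.8,0,0]]]' --hand -1

```text
clock: 1.65
tool_pos: [0.492, 0.3477, 0.1295]
orientation: [64.9, 89.9, -127.6]
force: [-0.0, -0.1, 0.6]
opening: 0.0876
```

```bash
python3 - <<'E'
from h import *
a=np.radians(-12.4-90)
o=get_obs();print(o['tool_pos'],o['clock'],o['joint_pos'],o['force'])
print(plan([.4915,.349,.023],[0,0,-1],[np.cos(a),np.sin(a),0]))
t=snapshot("top"); s=snapshot("side"); crop(s,"s3",120,60,300,220,4)
E
```

```text
[0.49200084 0.34767401 0.1294869 ] 1.65 [ 5.38102255e+01  1.83414559e+01 -1.61163151e+01 -2.04966911e-03
 -5.56122705e+01  2.37081520e+01] [-0.00861522 -0.12043819  0.57375808]
(array([106.5,  -1.3,   0.7]), array([-0.08,  0.03, -0.06]))
```

View pics/s3.png

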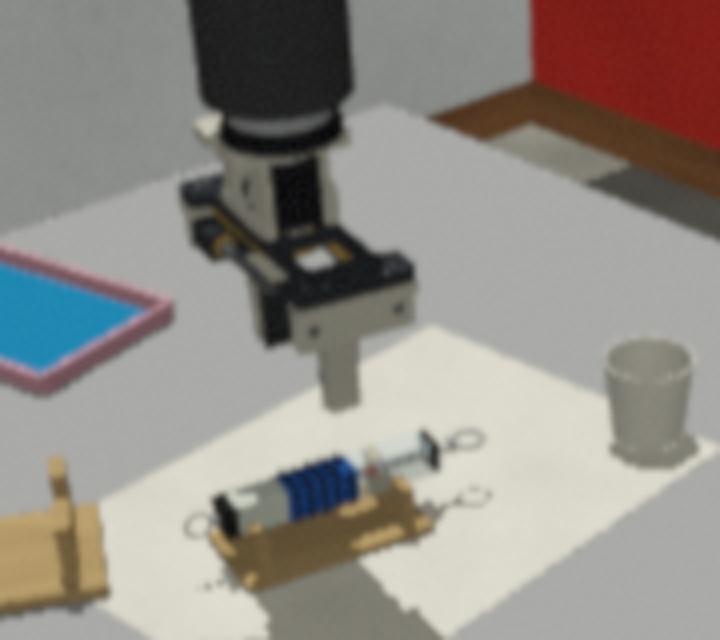

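The open gripper stands above the blue sleeve with its jaws across the gauge. This is the smaller rest, the one holding the gauge, with the sleeve at about (320,485) in the crop. The larger, empty look-alike at lower left is left alone. Next I go down and grip.

Request:
carry_out --series '[[[20,-0.5,0.3,0,0,0],[45,-1.3,0.7,0,0,0],[70,-1.3,0.7,0,0,0],[90,-1.3,0.7,0,0,0],[102,-1.3,0.7,0,0,0],[106,-1.3,0.7,0,0,0],[106,-1.3,0.7,0,0,0]]]'

```text
clock: 2.62
tool_pos: [0.4912, 0.351, 0.0245]
orientation: [-124.8, 90.0, 42.9]
force: [-0.8, 0.2, 0.5]
opening: 0.0875
```

Request:
carry_out --series '[[[0,0,0,0,0,0],[0,0,0,0,0,0],[0,0,0,0,0,0],[0,0,0,0,0,0],[0,0,0,0,0,0],[0,0,0,0,0,0],[0,0,0,0,0,0],[0,0,0,0,0,0]]]' --hand 1

```text
clock: 3.62
tool_pos: [0.491, 0.3502, 0.024]
orientation: [70.4, 90.0, -121.9]
force: [0.0, -0.6, 1.1]
opening: 0.0266
```

```bash
python3 - <<'E'
from h import *
o=get_obs();print(o)
t=snapshot("top"); s=snapshot("side"); crop(s,"s4",130,100,280,220,5);crop(t,"t4",140,150,240,255,5)
E
```

```text
{'clock': 3.625, 'joint_pos': array([ 5.40457747e+01,  2.53277375e+01, -2.19391630e+01,  3.11738741e-03,
       -4.27632500e+01,  2.35869583e+01]), 'qvel': array([ 0.10716919, -0.02828439, -0.00610479, -0.16697934, -0.12207549,
       -0.08840106]), 'tau': array([ 5.35488613e-01, -5.61442816e+01,  2.17483145e+01,  4.96504828e+00,
        4.73213196e-01,  1.71287963e-02]), 'tool_pos': array([0.49097445, 0.35021219, 0.02401294]), 'orientation': array([  70.42642255,   89.9697753 , -121.93855515]), 'force': array([ 0.04929969, -0.60282066,  1.06336036]), 'moment': array([-0.4250734 ,  0.06737419,  0.03814169]), 'opening': 0.02662885476025392}
```

View pics/s4.png

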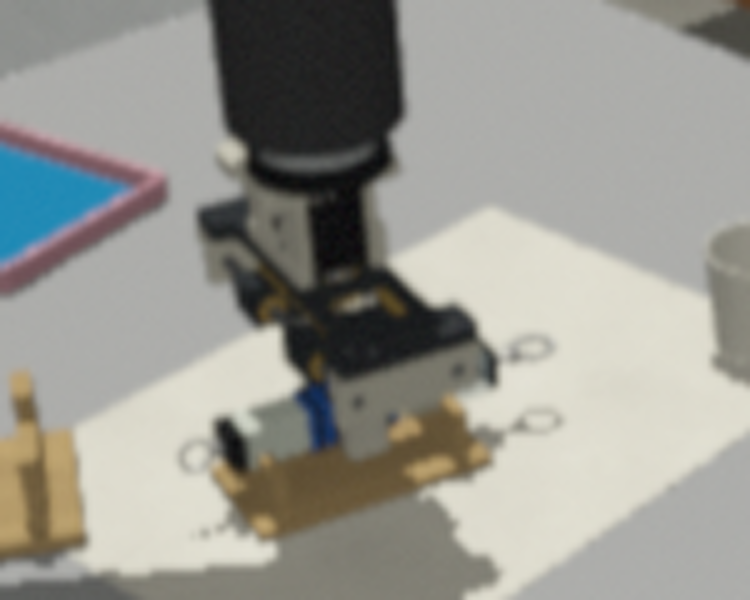

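View pics/t4.png

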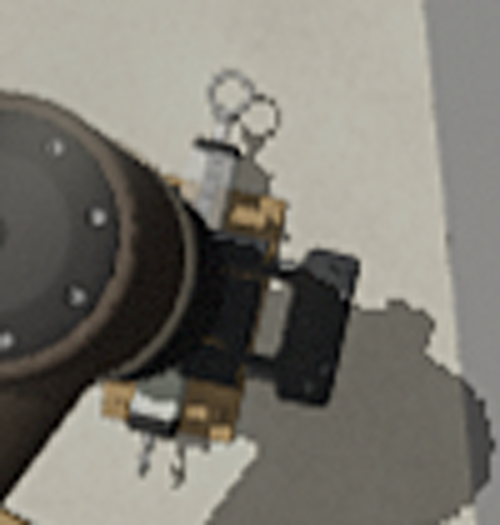

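Request:
carry_out --series '[[[-10,0,0,0,0,0],[-30,0,0,0,0,0],[-60,0,0,0,0,0],[-85,0,0,0,0,0],[-95,0,0,0,0,0],[-96,0,0,0,0,0],[-96,0,0,0,0,0]]]'

```text
clock: 4.6
tool_pos: [0.4906, 0.3501, 0.1191]
orientation: [53.1, 89.9, -139.3]
force: [-0.1, 0.0, -1.7]
opening: 0.0269
```

```bash
python3 - <<'E'
from h import *
o=get_obs();print(o['tool_pos'],o['opening'],o['joint_pos'],o['force'])
a=np.radians(-80-90)
print(plan([.5739,.0229,.119],[0,0,-1],[np.cos(a),np.sin(a),0]))
t=snapshot("top"); s=snapshot("side"); crop(s,"s5",130,60,290,200,5);crop(t,"t5",140,140,240,255,5)
E
```

```text
[0.49063846 0.3500739  0.1191235 ] 0.026864721204540667 [ 5.40513858e+01  1.89635784e+01 -1.67353986e+01 -2.25298918e-02
 -5.43781399e+01  2.35888762e+01] [-0.13645868  0.03118341 -1.65260341]
(array([ 3.000e-01,  3.017e+02, -1.514e+02]), array([67.63,  0.  , -0.08]))
```

View pics/s5.png

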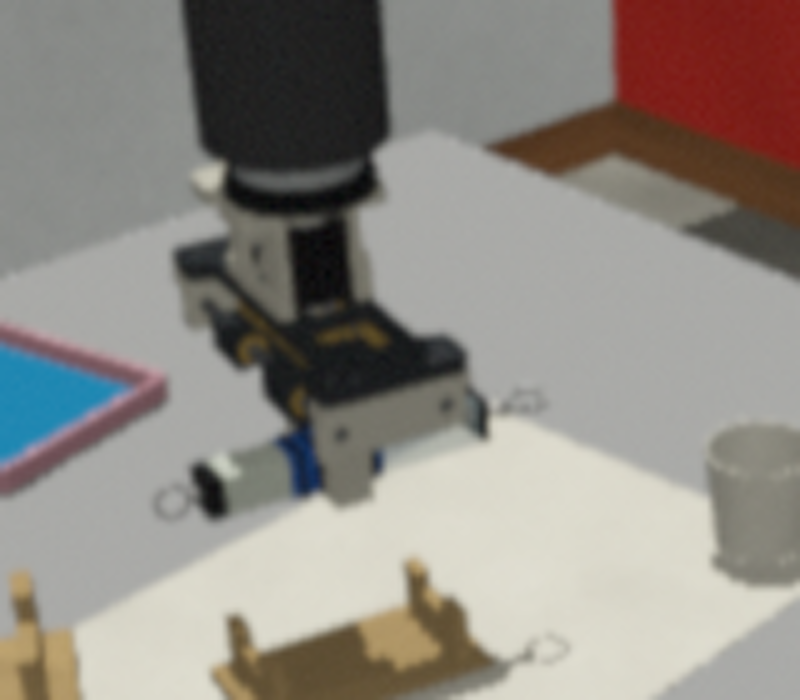

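View pics/t5.png

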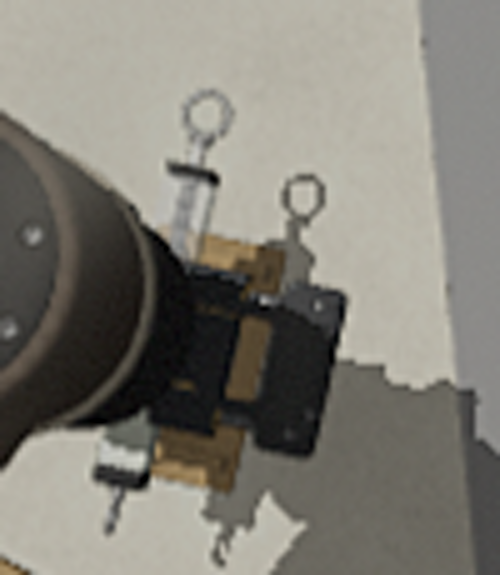

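```bash
python3 - <<'E'
from h import *
t=snapshot("top"); s=snapshot("side")
o=get_obs()
print(tri(t,(181,163),s,(234.7,139.8)))
print('rear ring',tri(t,(140+110/5-.4,140+525/5-.4),s,(130+172/5-.4,60+503/5-.4)))
print(o['tool_pos'])
E
```

```text
(array([0.60472934, 0.32627804, 0.13554687]), np.float64(0.0002060624543712254))
rear ring (array([0.40353744, 0.37020538, 0.13652328]), np.float64(0.0036978135162985207))
[0.49082847 0.35014886 0.11915267]
```

Request:
carry_out --series '[[[0,10,-5,2,0,0],[0,35,-18,8,0,0],[0,75,-38,17,0,0],[0,115,-58,26,0,0],[0,155,-78,35,0,0],[0,195,-98,44,0,0],[0,235,-118,53,0,0],[0,270,-136,61,0,0],[0,293,-147,66,0,0],[0,301.5,-151.5,67.6,0,0]]]'

```text
clock: 6.05
tool_pos: [0.5744, 0.0216, 0.1199]
orientation: [103.6, 90.0, -156.6]
force: [-0.1, 0.9, -1.7]
opening: 0.0267
```

Request:
carry_out --series '[[[0,0,0,0,0,0],[0,0,0,0,0,0],[0,0,0,0,0,0]]]'

```text
clock: 6.42
tool_pos: [0.5745, 0.0244, 0.1201]
orientation: [-58.7, 90.0, 41.4]
force: [-0.8, 0.7, -0.9]
opening: 0.0272
```

```bash
python3 - <<'E'
from h import *
o=get_obs();print(o['clock'],o['tool_pos'],o['opening'],o['joint_pos'],o['force'])
print(R.from_euler('xyz',o['orientation'],degrees=True).as_matrix().round(4))
a=np.radians(-80-90)
print(plan([.5739,.0229,.119],[0,0,-1],[np.cos(a),np.sin(a),0]))
t=snapshot("top"); s=snapshot("side"); crop(s,"s6",270,130,430,270,5);crop(t,"t6",260,110,380,220,6)
E
```

```text
6.425 [0.57445158 0.02436147 0.12011055] 0.027232850160305556 [ 2.19131482e+01  1.64787329e+01 -2.02938762e+01 -2.96095472e-03
 -5.32206962e+01 -1.17825960e+01] [-0.76935634  0.66532621 -0.94547566]
[[ 1.000e-04 -9.844e-01 -1.759e-01]
 [ 1.000e-04 -1.759e-01  9.844e-01]
 [-1.000e+00 -1.000e-04  1.000e-04]]
(array([ 1.1,  0.8, -1.3]), array([0.13, 0.  , 0.01]))
```

View pics/s6.png

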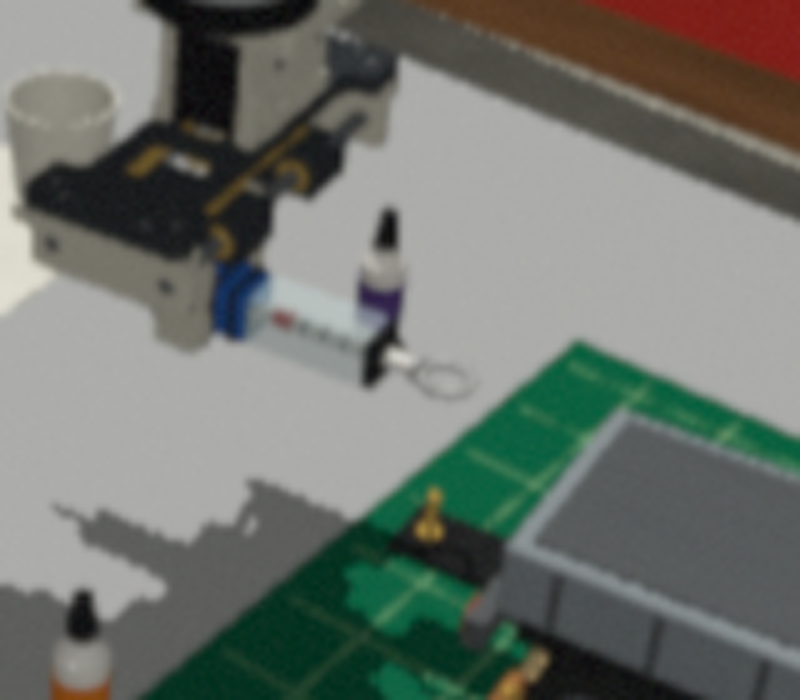

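View pics/t6.png

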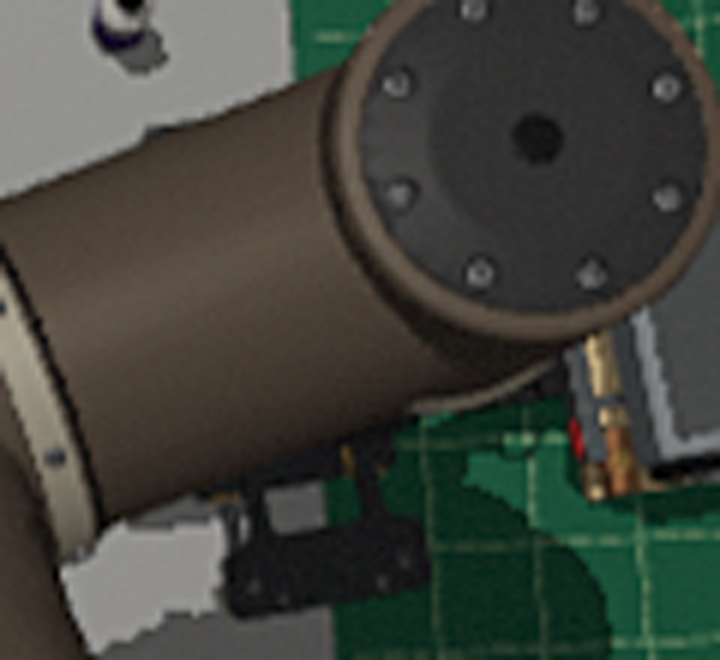

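```bash
python3 - <<'E'
from h import *
s=snapshot("side");o=get_obs()
m=np.array([270,130])
e=m+np.array([443,379])/5-.4
tip=m+np.array([434,494])/5-.4; foot=m+np.array([430,530])/5-.4
for z in(.136,.139): print('eye',z,onz(s,*e,z))
print('tip',onz(s,*tip,.077),'foot',onz(s,*foot,.055))
d=np.array([np.cos(np.radians(-80)),np.sin(np.radians(-80)),0])
print('eye by kin',o['tool_pos']+d*.1178+[0,0,.019], 'proj',proj(s,o['tool_pos']+d*.1178+[0,0,.019]),e)
print('pin proj',proj(s,[.5945,-.0937,.077]),tip)
# earlier eye checks in side: rest (tool grasp at .491,.3502,.0240), lifted
d2=np.array([np.cos(np.radians(-12.4)),np.sin(np.radians(-12.4)),0])
print('rest',proj(s,np.array([.491,.3502,.043])+d2*.1178),'lift',proj(s,np.array([.4907,.3501,.1382])+d2*.1178),(234.7,139.8))
E
```

```text
eye 0.136 [ 0.59742477 -0.08804995  0.136     ]
eye 0.139 [ 0.5938608  -0.09023728  0.139     ]
tip [ 0.59448271 -0.09349715  0.077     ] foot [ 0.59606928 -0.09312664  0.055     ]
eye by kin [ 0.59495285 -0.09188639  0.13908894] proj [359.14477565 205.48157368] [358.2 205.4]
pin proj [356.47978054 228.4382655 ] [356.4 228.4]
rest [236.70801713 168.70377725] lift [235.26007685 138.99515835] (234.7, 139.8)
```

Request:
carry_out --series '[[[5,0,-0.5,0,0,0],[15,0,-1,0,0,0],[27,0,-2,0,0,0],[36,0,-2,0,0,0],[40,0,-2,0,0,0],[40,0,-2,0,0,0],[40,0,-2,0,0,0]]]'

```text
clock: 7.45
tool_pos: [0.5752, 0.0216, 0.0804]
orientation: [-89.6, 90.0, 10.4]
force: [0.8, -0.1, -1.6]
opening: 0.0271
```

```bash
python3 - <<'E'
from h import *
o=get_obs();print(o['clock'],o['tool_pos'],o['opening'],o['force'])
s=snapshot("side"); crop(s,"s7",310,180,410,260,8)
d=np.array([np.cos(np.radians(-80)),np.sin(np.radians(-80)),0])
e=o['tool_pos']+d*.1178+[0,0,.019]
print(e,'eye proj',proj(s,e)); q=proj(s,[.5945,-.0937,e[2]]);print('pin axis at eye height',q,(q-[310,180]+.5)*8)
E
```

```text
7.45 [0.57517536 0.02163444 0.08037295] 0.027095777540349822 [ 0.82065358 -0.10917331 -1.62458614]
[ 0.59563111 -0.09437591  0.09937295] eye proj [358.18409981 220.42626939]
pin axis at eye height [357.61948254 220.51357077] [384.95586034 328.10856619]
```

View pics/s7.png

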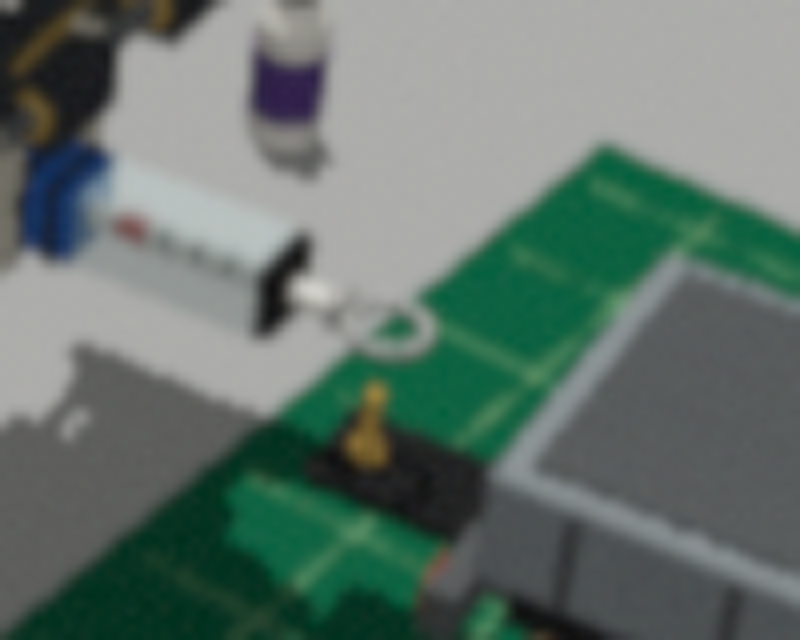

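Request:
carry_out --series '[[[5,0.5,0,0,0,0],[12,0.8,0,0,0,0],[19,0.8,0,0,0,0],[26,0.8,0,0,0,0],[31,0.8,0,0,0,0],[33,0.8,0,0,0,0],[33,0.8,0,0,0,0],[33,0.8,0,0,0,0]]]'

```text
clock: 8.5
tool_pos: [0.5743, 0.0215, 0.0473]
orientation: [-86.5, 90.0, 13.5]
force: [-0.7, -1.1, -1.1]
opening: 0.0271
```

```bash
python3 - <<'E'
from h import *
o=get_obs();print(o['clock'],o['tool_pos'],o['opening'],o['force'])
s=snapshot("side"); crop(s,"s8",310,180,410,260,8)
d=np.array([np.cos(np.radians(-80)),np.sin(np.radians(-80)),0])
e=o['tool_pos']+d*.1178+[0,0,.019]
for p in (e,[.5945,-.0937,.077],[.5945,-.0937,.055]):print(p,(proj(s,p)-[310,180]+.5)*8)
E
```

```text
8.5 [0.57428357 0.02147815 0.04728883] 0.027092511486975335 [-0.67075901 -1.07351635 -1.08216624]
[ 0.59473933 -0.09453221  0.06628883] [374.52137863 422.28077004]
[0.5945, -0.0937, 0.077] [375.83824434 391.50612398]
[0.5945, -0.0937, 0.055] [367.09634731 452.29119346]
```

View pics/s8.png

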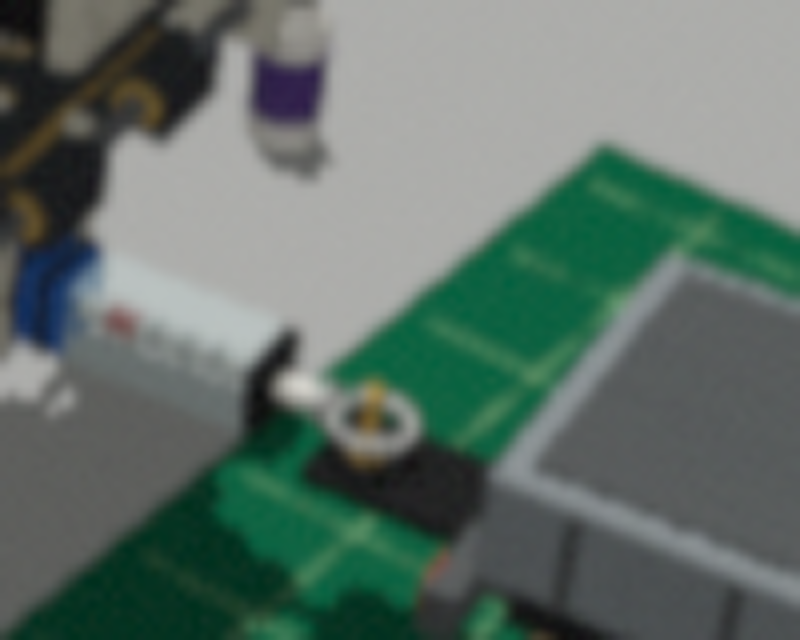

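The eye ring (374,420 in the crop) is round the pin, with the tip showing through the bore. Next I pull straight back, stopping partway to measure.

Request:
carry_out --series '[[[0,0,3,0,0,0],[0,0,8,0,0,0],[0,0,14,0,0,0],[0,0,20,0,0,0],[0,0,26,0,0,0],[0,0,32,0,0,0],[0,0,37,0,0,0],[0,0,40,0,0,0],[0,0,40,0,0,0],[0,0,40,0,0,0]]]'

```text
clock: 9.8
tool_pos: [0.5671, 0.0607, 0.0471]
orientation: [150.6, 90.0, -109.3]
force: [1.2, -3.2, -0.5]
opening: 0.0266
```

```bash
python3 - <<'E'
from h import *
o=get_obs();print(o['clock'],o['tool_pos'],o['opening'],o['force'])
print(R.from_euler('xyz',o['orientation'],degrees=True).as_matrix().round(3))
s=snapshot("side"); crop(s,"s9",300,180,400,260,8)
E
```

```text
9.8 [0.56712903 0.06066152 0.04707087] 0.026621028936196958 [ 1.18216539 -3.16349173 -0.51002329]
[[-0.    -0.985 -0.174]
 [-0.    -0.174  0.985]
 [-1.     0.    -0.   ]]
```

View pics/s9.png

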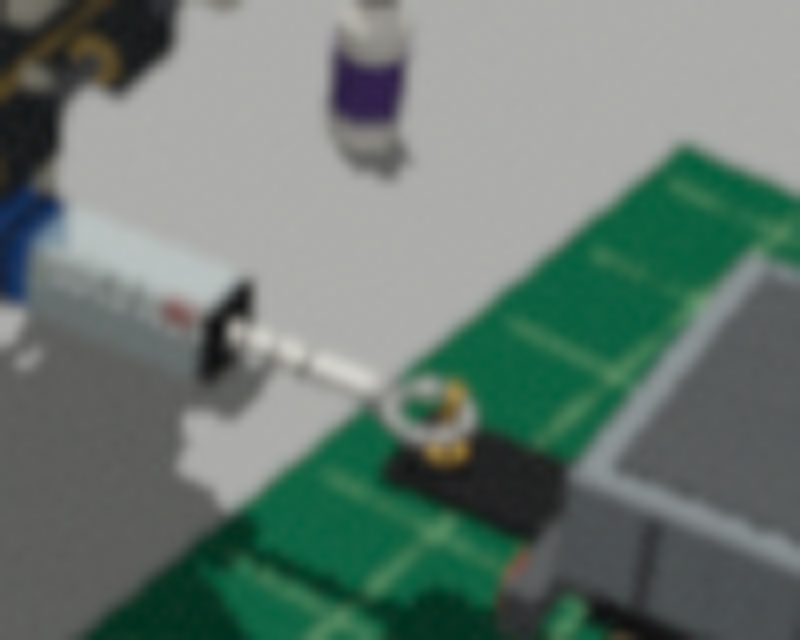

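Request:
carry_out --series '[[[0,0,3,0,0,0],[0,0,7,0,0,0],[0,0,10,0,0,0],[0,0,13,0,0,0],[0,0,14,0,0,0],[0,0,14,0,0,0],[0,0,14,0,0,0],[0,0,14,0,0,0]]]'

```text
clock: 10.85
tool_pos: [0.5646, 0.0746, 0.0471]
orientation: [133.7, 90.0, -126.2]
force: [1.2, -5.7, -0.7]
opening: 0.0269
```

```bash
python3 - <<'E'
from h import *
d=np.array([np.cos(np.radians(-80)),np.sin(np.radians(-80)),0])
pin=np.array([.5945,-.0937,.066])
acc=0;ps=[];fs=[]
for i in range(6):
    s=snapshot("side"); acc=acc+s['color'].astype(float); o=get_obs(); ps.append(o['tool_pos']);fs.append(o['force'])
p=np.mean(ps,0);print(o['clock'],p,np.mean(fs,0),np.mean(fs,0)@d, 'ext kin',(pin-p)@d-.0065-.118)
s['color']=np.clip(acc/6,0,255).astype(np.uint8); crop(s,"s10",310,195,370,240,13)
np.save('avg.npy',s['color'])
for z in(0,.045,.05,.055,.062):
    q=pin-d*(.0065+.028+z); print(z,proj(s,q),(proj(s,q)-[310,195]+.5)*13)
h=cv2.cvtColor(s['color'],cv2.COLOR_RGB2HSV)
for y in range(210,228): print(y,[tuple(int(v) for v in s['color'][y,x]) for x in range(318,332)])
E
```

```text
11.15 [0.5645573  0.07455538 0.04702711] [ 1.43686166 -5.84060525 -1.0729231 ] 6.001381737820802 ext kin 0.04639869842936875
0 [342.06180088 226.54124789] [423.30341147 416.53622252]
0.045 [324.66561416 219.36645508] [197.1529841  323.26391601]
0.05 [322.77915102 218.58841203] [172.62896332 313.14935638]
0.055 [320.90173224 217.81409919] [148.2225191  303.08328942]
0.062 [318.28841702 216.73627704] [114.24942128 289.07160158]
210 [(183, 191, 189), (182, 188, 186), (179, 185, 183), (178, 182, 179), (176, 180, 177), (174, 176, 174), (172, 173, 170), (171, 171, 169), (171, 172, 169), (172, 172, 170), (172, 173, 170), (172, 172, 170), (172, 173, 170), (172, 172, 170)]
211 [(185, 193, 191), (185, 192, 191), (183, 191, 189), (183, 190, 188), (181, 187, 185), (176, 180, 178), (168, 170, 168), (163, 164, 161), (167, 168, 165), (171, 171, 169), (172, 173, 170), (172, 172, 170), (172, 173, 170), (172, 173, 170)]
212 [(185, 193, 191), (185, 193, 191), (185, 193, 191), (184, 192, 190), (180, 187, 186), (167, 173, 172), (147, 151, 149), (137, 138, 135), (152, 152, 150), (167, 168, 165), (172, 172
[... 2752 characters left out ...]
58, 155), (154, 154, 151), (156, 155, 151)]
225 [(91, 94, 93), (76, 78, 76), (62, 63, 62), (69, 70, 69), (83, 85, 83), (91, 92, 90), (93, 94, 92), (93, 94, 92), (94, 95, 93), (109, 110, 107), (144, 145, 143), (165, 166, 163), (168, 168, 166), (167, 167, 164)]
226 [(93, 94, 92), (88, 89, 87), (82, 83, 81), (87, 88, 86), (92, 93, 90), (92, 94, 92), (93, 94, 92), (96, 97, 94), (103, 103, 101), (122, 123, 120), (156, 157, 154), (169, 170, 167), (172, 172, 170), (172, 172, 170)]
227 [(94, 95, 93), (93, 94, 91), (92, 93, 91), (93, 94, 92), (93, 94, 92), (93, 94, 91), (94, 95, 93), (105, 106, 104), (129, 129, 127), (144, 145, 142), (165, 165, 162), (171, 172, 169), (172, 172, 170), (172, 172, 170)]
```

View pics/s10.png

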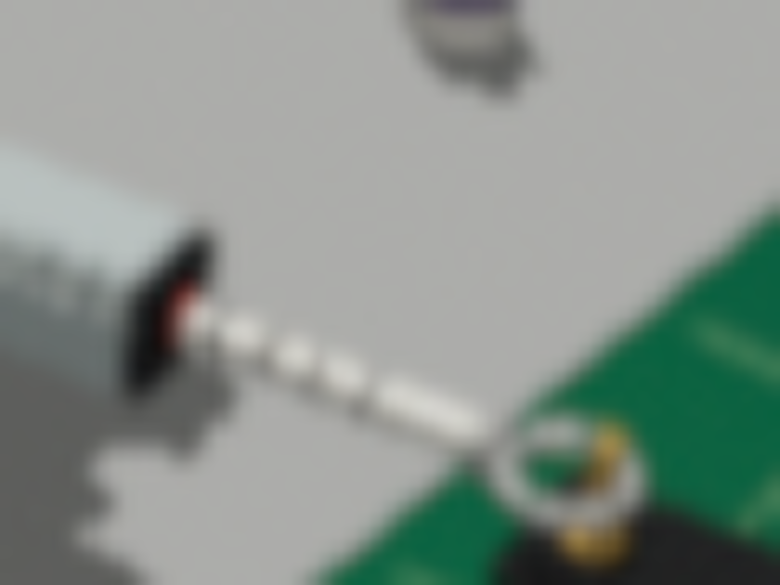

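The mouth stands at about crop (170,315), with roughly 2 mm of red showing. That gives an extension of about 47 mm, against 46.4 mm from kinematics. I'll go back 3 mm more.

Request:
carry_out --series '[[[0,0,1,0,0,0],[0,0,2,0,0,0],[0,0,3,0,0,0],[0,0,3,0,0,0],[0,0,3,0,0,0],[0,0,3,0,0,0]]]'

```text
clock: 11.9
tool_pos: [0.564, 0.0775, 0.047]
orientation: [132.2, 90.0, -127.7]
force: [1.2, -5.9, -0.9]
opening: 0.0267
```

```bash
cat > m.py <<'E'
from h import *
import sys
d=np.array([np.cos(np.radians(-80)),np.sin(np.radians(-80)),0])
pin=np.array([.5945,-.0937,.066])
acc=0;ps=[];fs=[]
for i in range(6):
    s=snapshot("side"); acc=acc+s['color'].astype(float); o=get_obs(); ps.append(o['tool_pos']);fs.append(o['force'])
p=np.mean(ps,0);print(o['clock'],p,np.mean(fs,0),np.mean(fs,0)@d, 'ext kin',(pin-p)@d-.0065-.118)
I=acc/6; s['color']=np.clip(I,0,255).astype(np.uint8); crop(s,sys.argv[1],310,195,370,240,13)
rg=I[:,:,0]-I[:,:,1]
for y in range(214,224): print(y,[tuple(int(v) for v in I[y,x]) for x in range(319,328)])
print('red area',np.clip(rg[212:226,316:330]-5,0,None).sum())
# near surface of rod
v=np.array([-.735,-.13,.65]);v/=np.linalg.norm(v)
for z in(.045,.05,.055):
    q=pin-d*(.0065+.028+z); print(z,proj(s,q),'near',proj(s,q+v*.004))
E
python3 m.py s11
```

```text
12.2 [0.56402574 0.07743316 0.04702664] [ 1.29253087 -5.50168298 -0.86496479] 5.642545682045439 ext kin 0.049325065879450125
214 [(174, 182, 180), (155, 161, 160), (116, 121, 120), (70, 73, 72), (40, 41, 41), (66, 67, 65), (125, 126, 124), (163, 163, 160), (172, 172, 169)]
215 [(151, 158, 156), (115, 121, 119), (69, 72, 72), (38, 39, 39), (31, 28, 28), (73, 72, 71), (133, 134, 132), (164, 164, 162), (172, 172, 170)]
216 [(108, 113, 111), (68, 71, 70), (38, 38, 38), (43, 26, 25), (70, 28, 28), (97, 76, 75), (142, 138, 135), (166, 165, 163), (171, 172, 169)]
217 [(67, 70, 69), (36, 37, 37), (31, 23, 23), (81, 27, 25), (132, 47, 42), (149, 94, 90), (165, 149, 145), (172, 169, 166), (171, 171, 168)]
218 [(48, 50, 49), (24, 24, 24), (40, 20, 19), (106, 31, 27), (163, 66, 61), (183, 127, 121), (192, 176, 170), (182, 179, 175), (171, 170, 167)]
219 [(42, 43, 43), (22, 20, 19), (46, 18, 18), (102, 27, 24), (150, 76, 71), (179, 148, 141), (196, 188, 182), (185, 183, 178), (184, 183, 178)]
220 [(33, 34, 35), (22, 21, 20), (43, 16, 17), (84, 26, 23), (121, 77, 73), (156, 140, 134), (170, 165, 160), (166, 165, 159), (194, 193, 187)]
221 [(29, 30, 31), (20, 19, 19), (30, 21, 21), (59, 34, 33), (103, 87, 83), (140, 135, 131), (140, 138, 133), (134, 133, 128), (171, 169, 163)]
222 [(29, 30, 31), (20, 20, 21), (28, 28, 28), (54, 51, 50), (97, 95, 93), (132, 131, 128), (129, 129, 126), (117, 117, 113), (142, 141, 136)]
223 [(30, 32, 32), (29, 29, 29), (48, 48, 47), (71, 72, 69), (91, 92, 89), (106, 107, 105), (107, 107, 104), (107, 107, 105), (132, 132, 129)]
red area 848.8333333333334
0.045 [324.66561416 219.36645508] near [324.09761048 219.13068121]
0.05 [322.77915102 218.58841203] near [322.20621442 218.35060729]
0.055 [320.90173224 217.81409919] near [320.32391658 217.57428577]
```

View pics/s11.png

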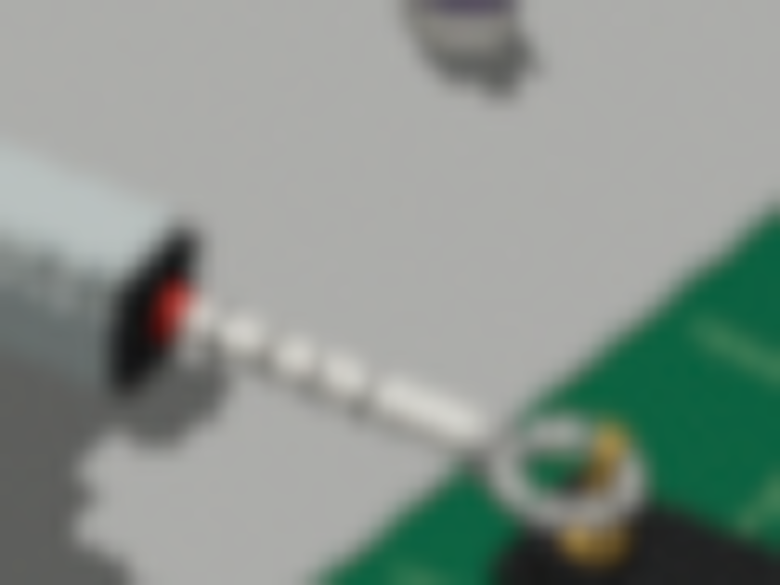

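Request:
carry_out --series '[[[0,0,0.4,0,0,0],[0,0,0.4,0,0,0],[0,0,0.4,0,0,0],[0,0,0.4,0,0,0]]]'

```text
clock: 12.7
tool_pos: [0.564, 0.0778, 0.047]
orientation: [135.3, 90.0, -124.6]
force: [0.3, -5.4, -1.4]
opening: 0.0266
```

```bash
python3 m.py s12; python3 - <<'E'
from h import *
for n in("side","top"): cv2.imwrite(f"pics/{n}_end.png",snapshot(n)["color"][:,:,::-1])
o=get_obs();print(R.from_euler('xyz',o['orientation'],degrees=True).as_matrix().round(4),o['qvel'].round(2))
E
```

```text
13.0 [0.56395631 0.07782564 0.0470226 ] [ 1.42323149 -5.87311525 -1.07024322] 6.031030990108891 ext kin 0.04972363220229539
214 [(172, 180, 178), (151, 158, 157), (110, 116, 115), (64, 67, 67), (37, 38, 39), (76, 77, 75), (136, 137, 135), (165, 165, 163), (171, 172, 170)]
215 [(144, 150, 148), (106, 112, 111), (63, 65, 65), (35, 35, 35), (33, 27, 28), (77, 76, 75), (137, 137, 135), (165, 166, 163), (172, 172, 170)]
216 [(96, 101, 100), (58, 61, 60), (35, 33, 35), (46, 24, 24), (74, 30, 28), (103, 83, 82), (148, 144, 141), (167, 167, 165), (172, 172, 169)]
217 [(55, 58, 57), (32, 32, 33), (35, 23, 22), (85, 25, 23), (135, 48, 43), (152, 101, 97), (172, 157, 154), (174, 171, 169), (171, 171, 168)]
218 [(36, 39, 38), (23, 22, 22), (48, 20, 20), (112, 31, 28), (165, 69, 63), (184, 130, 124), (194, 178, 173), (183, 180, 176), (171, 171, 167)]
219 [(33, 35, 35), (24, 20, 20), (54, 18, 18), (108, 29, 25), (152, 82, 77), (182, 153, 147), (197, 190, 184), (186, 184, 179), (184, 183, 178)]
220 [(29, 31, 31), (23, 19, 19), (48, 19, 18), (88, 29, 26), (125, 88, 82), (161, 150, 144), (171, 168, 162), (166, 165, 159), (194, 193, 187)]
221 [(26, 28, 28), (19, 17, 17), (32, 21, 21), (60, 37, 35), (103, 88, 85), (141, 138, 134), (140, 139, 134), (134, 133, 128), (171, 169, 163)]
222 [(25, 24, 26), (20, 20, 20), (33, 34, 33), (58, 56, 55), (97, 94, 92), (132, 132, 129), (129, 130, 126), (117, 116, 113), (143, 141, 137)]
223 [(30, 31, 31), (33, 34, 33), (54, 54, 53), (76, 77, 74), (93, 94, 91), (106, 107, 104), (106, 107, 104), (107, 108, 105), (131, 131, 128)]
red area 866.0
0.045 [324.66561416 219.36645508] near [324.09761048 219.13068121]
0.05 [322.77915102 218.58841203] near [322.20621442 218.35060729]
0.055 [320.90173224 217.81409919] near [320.32391658 217.57428577]
[[-3.000e-04 -9.847e-01 -1.744e-01]
 [-4.000e-04 -1.744e-01  9.847e-01]
 [-1.000e+00  4.000e-04 -3.000e-04]] [ 0.05 -0.03  0.04  0.01 -0.03 -0.07]
```

View pics/s12.png

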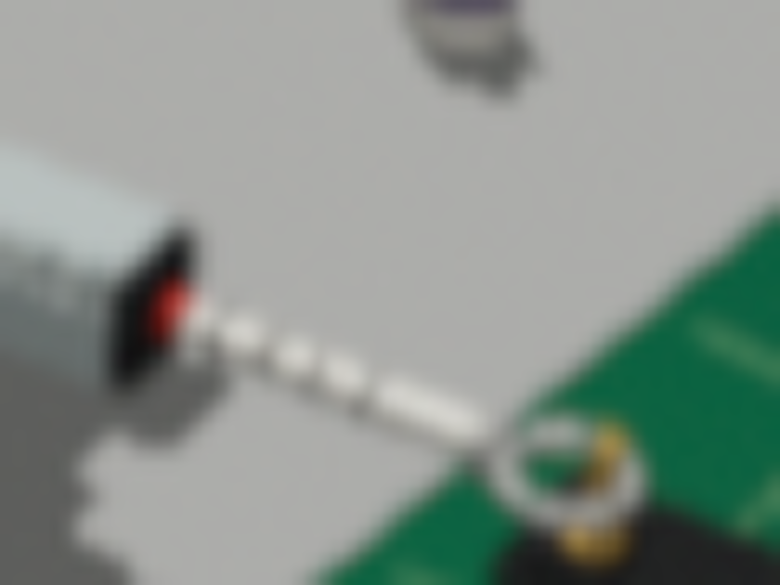

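View pics/side_end.png

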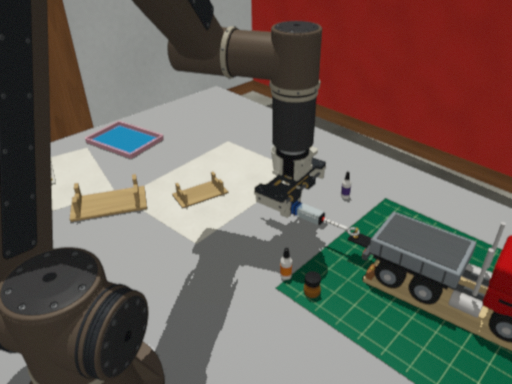

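View pics/top_end.png

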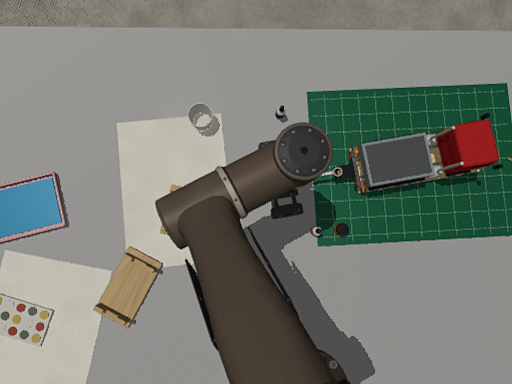

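```bash
python3 -c "
from plant import *
print(close_job())"
```

```text
the job is handed in; nothing more can be done
None
```

I took the gauge from the smaller rest and lowered its eye over the tow pin. I then pulled straight back, level and in line with the tractor, to the middle of the red band. The job was handed in at about 13 s with the gauge still held at that pull; no verdict was reported.

| Last check | Reading | What it means |
|---|---|---|
| Arm position (kinematics) | 49.7 mm rod extension | target is 50 mm |
| Pull force, averaged over six readings | 6.0 N | expected at 50 mm |
| Red showing in the side view | about 4.7 mm of the 10 mm band | close to the middle |

- **Disagreement:** the force readings are noisy. Just before the last 0.4 mm adjustment the average was 5.6 N, which would mean about 47 mm. At about 46.4 mm it had read 6.0 N, so I relied mainly on the picture and the arm position.
- **Surroundings:** both bottles, the jar and the cup stand at the same pixels as at the start, and the eye is still around the pin.

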